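# Load capacitors into a divided box

### The arm

A 7-joint arm with a two-finger parallel gripper is mounted at the origin on a cart in front of the work surface, level with it; the furniture and walls round the work are solid. World frame = base frame: x ahead of the robot, y to its left, z up, the work surface at z = 0. Lengths are in m, angles in rad, forces in N, time in s.
With the tool pointing down it reaches from about 0.425 to 0.925 m from the base axis. Payload 6.8 kg.
Tool frame: the origin (TCP) lies on the centre line of the jaws, within the pads' length; the fingertips stand 22 mm ahead of it and the grasp point (between the pads) lies 3 mm ahead of it; z points along the fingers, y is the line along which they close (so a half turn about z gives the same grasp; the last joint's range is limited). The gripper opens to 85 mm and grips with 20 to 120 N. Pads are 22 mm wide; open, the fingers measure 114 mm over their backs; the gripper's body (76 mm by 85 mm) begins 54 mm behind the grasp point. The pads swing forward as they close: fully open they stand 13 mm farther back than shut.
Start: joints at [1.078, 0.477, 0.022, 1.555, -0.011, 1.109, -0.083], TCP at [0.253, -0.626, 0.253] pointing down, gripper open.
Joint ranges: [-2.96, 2.96], [-0.34, 2.1], [-1.41, 1.46], [0.24, 2.44], [-1.37, 4.51], [0.17, 1.92], [-2.96, 2.96]. Speed limits (rad/s): [2.39, 2.39, 3.14, 3.14, 3.14, 3.14, 3.14].

### API

Orientations are given as a rotation vector (axis times angle).
In Python, from plant import r, eyes, job gives the robot as it stands (r), with the cameras (eyes) and the job (job).
- The arm moves only by the tool nudge_tcp, called after "Emit:" in YAML: its name, and indented under it one key for each argument. Schema: {"type":"object","properties":{"offsets":{"type":"array","items":{"type":"object","properties":{"tx":{"type":"number"},"ty":{"type":"number"},"tz":{"type":"number"},"turn":{"type":"number"},"finger_gap":{"type":"number"}},"additionalProperties":false,"required":["finger_gap"]},"minItems":1,"maxItems":12},"squeeze":{"type":"number"},"only":{"type":"string"},"quiet":{"type":"boolean"},"lines":{"type":"string"}},"required":["offsets"],"additionalProperties":false}. offsets is a list of rows, 1 to 12 of them, each an object with the fields tx, ty, tz (the shift in normalised numbers (1 is 1 m)), turn (a turn about the tool's z in shares of pi rad (1.0 is pi rad)), finger_gap (the finger opening in m); a field left out counts as zero (the opening has to be given); each row is the pose to reach, as a shift and turn from the pose commanded when the call began, along the tool's axes at that moment; what a row does not reach only later rows make up. A row lasts 1/8 s, in which the tool goes at most 0.0625 m and 0.188 rad, less where a joint would pass 70% of its speed; a pose out of reach is approached as far as the arm can. The fingers move at their own pace and stop on an object; squeeze is the grip in N (left out, the last holds). Time passes only in rows, so rows that do not move let the fingers close. The tool returns the time, the measured TCP pose, the force, the opening and the grip force at its end. only (a regular expression) keeps the lines of the reply that match it, lines (a string "A,B") keeps lines A to B, and quiet returns only ok. No shift or turn number may pass 1 either way. Input that does not fit is refused with a message, and nothing moves.
- r.read_state(): the state, without advancing time (a new reading comes with each control period).
- eyes.snapshot(name): name is "side" or "top" or "wrist"; returns a dict with "color" (400x640x3 uint8, blue, green, red), "depth" (400x640 float32, m along the optical axis (not along the pixel's ray), 0 where there is no reading), "intrinsics" (3x3 intrinsics, pixels), "D" ([k1, k2, p1, p2, k3] as OpenCV has them; the pictures are not rectified), "view" (4x4, takes a point from world to camera coordinates). Camera axes: x right, y down, z forward; pixel columns grow to the right and rows downward; lengths in m; the calibration is good to about 2 mm. A picture is of the moment at which its call begins.
- job.sign_off(): hands the job in; it is judged then, once.
The state is a dict: "time_s": time; "q": joint angles; "joint_vel": joint speeds; "joint_torque": joint torques, N m; "eef_pos": TCP position; "eef_rot": TCP orientation; "force": force on the tool from outside, world axes, zero at the start; "torque": the same for the moment, N m; "gripper_width": finger opening in m; "grasp_force": force on a finger pad.
Only numpy, scipy, OpenCV 4.12 (cv2) and the standard library are available. Lean on these libraries where they do the work, as an engineer would, in place of code of your own. Each camera call takes 0.05 s, during which the arm holds its last target. There are 200 camera calls.

### The job

Put the two large black capacitors that stand loose on the bench into the two empty cells of the blue three-cell box, one in each cell, standing upright on the cell floor with the pins up. Lower them in gently, without pressing on the divider tops, and leave the black capacitor that is already in the box in its cell.

Things in the scene. Friction and masses are not known exactly. Their poses are not given: they have to be found in the camera images.
- cap_a: First loose large capacitor: upright black can with a white stripe, 30 mm in diameter, 48 mm high, two short metal pins on top up to 54 mm; 40 to 90 g. Origin at the centre of its underside, z up. Near it stand a smaller dark brown one (22 mm across, 34 high) and an amber bottle with a black cap (34 across, 70 high), not wanted; the four stand at least 75 mm apart in y.
- cap_b: Second loose large capacitor: upright black can with a white stripe, 30 mm in diameter, 48 mm high, two short metal pins on top up to 54 mm; 40 to 90 g. Origin at the centre of its underside, z up. It stands on the bench like the first, with at least 40 mm of bare bench round each (a fixed blue vice stands farther on in +x); either one may go in either empty cell.
- cap_in: Third large capacitor: upright black can with a white stripe, 30 mm in diameter, 48 mm high, two short metal pins on top up to 54 mm; 40 to 90 g. Origin at the centre of its underside, z up. It already stands in one of the three cells of the box, which one varies.
- box: Blue open box, fixed, 60 x 172 x 26 mm (x, y, z), three cells in a row along its y. Origin at the centre of its underside. Cell centres at x = 0, y = -56, 0, +56 mm; each cell 52 x 52 mm inside, floor 4 mm above the underside; walls and the two dividers 4 mm thick, all ending at 26 mm. White label plates on its front (-x). Yaw within 30 degrees of 0. Nothing else is within 25 mm.

How it is judged:
At the end, for the whole second after the job is handed in: All three black capacitors stand in the box, one in each cell: each within 15 mm of its cell's centre in the box's x and y, its underside on the cell floor (less than 9 mm above the box's underside), upright within 0.17 rad and at rest (x of cap_a in the frame of box between -0.015 and 0.015 m and (y of cap_a in the frame of box between -0.071 and -0.041 m or y of cap_a in the frame of box between -0.015 and 0.015 m or y of cap_a in the frame of box between 0.041 and 0.071 m) and z of each of cap_a, cap_b, cap_in in the frame of box below 0.009 m and angle between each of cap_a, cap_b, cap_in's own z axis and vertical below 0.17 rad and linear speed of each of cap_a, cap_b, cap_in below 0.02 m/s and x of cap_b in the frame of box between -0.015 and 0.015 m and (y of cap_b in the frame of box between -0.071 and -0.041 m or y of cap_b in the frame of box between -0.015 and 0.015 m or y of cap_b in the frame of box between 0.041 and 0.071 m) and x of cap_in in the frame of box between -0.015 and 0.015 m and (y of cap_in in the frame of box between -0.071 and -0.041 m or y of cap_in in the frame of box between -0.015 and 0.015 m or y of cap_in in the frame of box between 0.041 and 0.071 m)); the robot touches nothing.
It fails at once if the capacitor already in the box is taken out of its cell (moved more than 30 mm) or tipped more than 0.4 rad (distance of cap_in from where it was at the start of the episode above 0.03 m or angle between cap_in's own z axis and vertical above 0.4 rad).
It fails at once if a capacitor is pressed on the box with more than 30 N (contact force between any of cap_a, cap_b and box above 30 N).
It also fails if it takes over 58 s, if anything falls off the work surface, if the arm or the gripper's body presses on something with over 40 N, if the wrist force passes 120 N, or if a joint passes its speed limit or range.

## Working session

There is one attempt and no reset: what is moved stays moved. The work goes in short steps, Python scripts to look and compute and a tool call to move; the robot and the scene stay as the last step left them, time stands still between calls to the robot, and variables do not carry over. Pictures are saved under pics/ and viewed, at most 10 in all, crops included, and the job is handed in when it is done.

```bash
ls; mkdir -p pics; cat > h.py <<'E'
import numpy as np,cv2,pickle
from plant import r, eyes, job
def take(n,f):
    s=eyes.snapshot(n); pickle.dump(s,open(f'pics/{f}.pkl','wb')); cv2.imwrite(f'pics/{f}.png',s['color']); return s
def load(f): return pickle.load(open(f'pics/{f}.pkl','rb'))
def ray(s,uv):
    p=cv2.undistortPoints(np.array([[uv]],float),s['intrinsics'],np.array(s['D'],float))[0,0]
    R=s['view'][:3,:3];t=s['view'][:3,3]
    return -R.T@t, R.T@np.array([p[0],p[1],1])
def atz(s,uv,z):
    o,d=ray(s,uv); return o+d*(z-o[2])/d[2]
def atd(s,uv):
    o,d=ray(s,uv); u,v=map(int,uv); w=s['depth'][v-1:v+2,u-1:u+2]; return o+d*np.median(w[w>0])
def tri(*ps):
    A=0;b=0
    for s,uv in ps:
        o,d=ray(s,uv); d=d/np.linalg.norm(d);P=np.eye(3)-np.outer(d,d);A=A+P;b=b+P@o
    return np.linalg.solve(A,b)
E
python3 - <<'E'
from h import *
a=take('top','t0');b=take('side','s0')
cv2.imwrite('pics/ts.png',np.hstack([a['color'],b['color']])[:, :])
im=np.vstack([a['color'],b['color']]);cv2.imwrite('pics/ts.png',cv2.resize(im,(480,600)))
print(r.read_state())
E
```

```text
pics
plant.py
{'time_s': 0.1, 'q': array([ 1.07788261,  0.47775016,  0.02232502,  1.55635038, -0.0114778 ,
        1.10927768, -0.08308638]), 'joint_vel': array([-2.04376944e-06, -1.00090424e-03,  1.30230801e-03, -3.45423545e-03,
       -1.61346918e-03,  6.63544052e-04, -7.84435144e-04]), 'joint_torque': array([ 4.50463340e-03, -5.97765148e+01,  1.61390796e+00, -2.81956851e+01,
        1.28413725e-02,  5.02125462e-03,  3.89918523e-05]), 'eef_pos': array([ 0.25319806, -0.62518112,  0.25240155]), 'eef_rot': array([-3.08203571e+00, -6.00527345e-01,  7.01230665e-04]), 'force': array([ 0.29031003,  0.25003158, -0.06619699]), 'torque': array([-0.02305583, -0.01848602, -0.04139062]), 'grasp_force': 0.0, 'gripper_width': 0.08532020531188127}
```

View pics/t0.png

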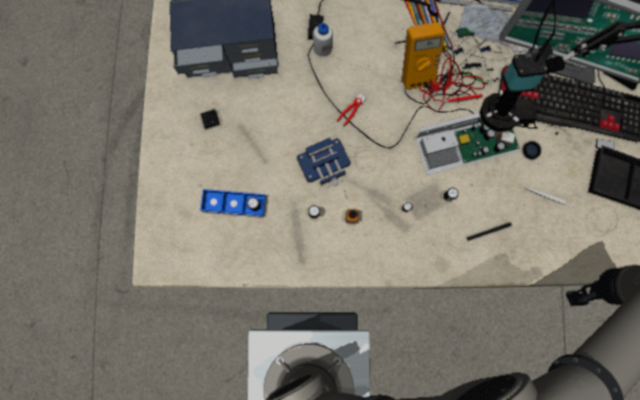

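View pics/s0.png

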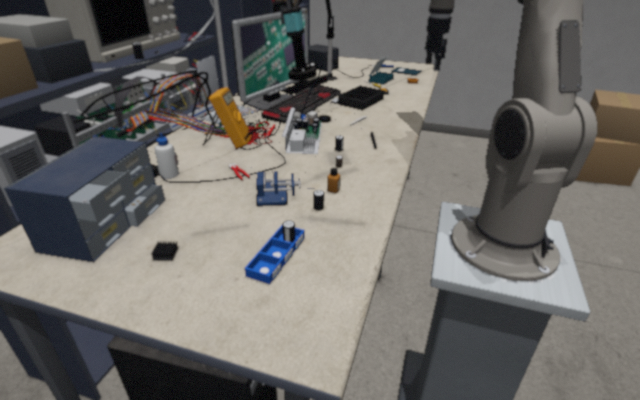

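The top view shows the box with cells at about (213,202), (233,203) and (254,204). cap_in is in the rightmost cell. The loose caps are near (314,211) and (451,194), with the small one at (407,206) and the bottle at (353,214). I'll enlarge both views.

```bash
python3 - <<'E'
from h import *
a=load('t0')['color'];b=load('s0')['color']
c=lambda im,x,y,w,h,k:cv2.resize(im[y:y+h,x:x+w],None,fx=k,fy=k,interpolation=cv2.INTER_CUBIC)
A=np.hstack([c(a,195,180,80,45,5),c(a,300,185,80,45,5)]);B=np.hstack([c(a,395,180,80,45,5),c(b,240,215,80,70,5)[:225+0]])
C=np.hstack([c(b,300,180,80,30,5),c(b,300,130,80,30,5)])
cv2.imwrite('pics/crop1.png',np.vstack([A,B,C]))
t,s=load('t0'),load('s0')
for n,u in dict(box0=(213,202),box1=(233,203),ci=(254,204),a=(314,211),b=(451,194),sm=(407,206),bot=(353,214)).items():
    print(n,atz(t,u,.05).round(3),atd(t,u).round(3))
print(-t['view'][:3,:3].T@t['view'][:3,3], -s['view'][:3,:3].T@s['view'][:3,3])
E
```

```text
box0 [0.484 0.252 0.05 ] [0.492 0.262 0.005]
box1 [0.481 0.198 0.05 ] [0.489 0.207 0.004]
ci [0.478 0.143 0.05 ] [0.478 0.142 0.054]
a [ 0.46  -0.015  0.05 ] [ 0.46  -0.015  0.047]
b [ 0.504 -0.377  0.05 ] [ 0.505 -0.378  0.048]
sm [ 0.472 -0.259  0.05 ] [ 0.475 -0.262  0.034]
bot [ 0.452 -0.117  0.05 ] [ 0.448 -0.115  0.071]
[ 0.25317706 -0.02596245  1.32850015] [0.18308901 0.83783248 0.59488853]
```

View pics/crop1.png

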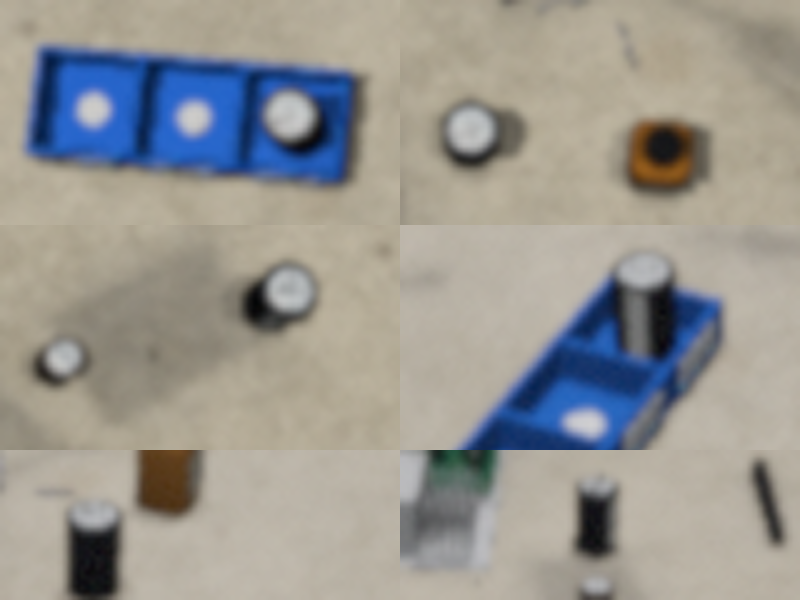

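Crop 1 shows the cap tops in the top camera at (313.6,210.6) and (452.4,192.8). In the side camera they are at (318.4,192.8) and (339.2,136.8). The white floor discs of the empty cells are at (213.4,201.6) and (233.2,203.2) in the top view, and the middle one is at (277,254.4) in the side view.

```bash
python3 - <<'E'
from h import *
t,s=load('t0'),load('s0')
print('a',tri((t,(313.6,210.6)),(s,(318.4,192.8))),atz(t,(313.6,210.6),.048),atz(s,(318.4,192.8),.048))
print('b',tri((t,(452.4,192.8)),(s,(339.2,136.8))),atz(t,(452.4,192.8),.048),atz(s,(339.2,136.8),.048))
print('mid',tri((t,(233.2,203.2)),(s,(277,254.4))),atz(t,(233.2,203.2),.004),atz(s,(277,254.4),.004))
print('end',tri((t,(213.4,201.6)),(s,(264.4,270.4))),atz(t,(213.4,201.6),.004))
for u in [(40,46),(355,72),(347,183),(27,156)]:
    p=(195+u[0]/5-.4,180+u[1]/5-.4);print(atz(t,p,.026),atz(t,p,0)[:2])
from scipy.spatial.transform import Rotation as R
st=r.read_state();M=R.from_rotvec(st['eef_rot']).as_matrix();print(M.round(3))
for p in [(.505,-.378),(.46,-.015)]: print(M.T@(np.array([*p,.25])-st['eef_pos']))
E
```

```text
a [ 0.46061331 -0.01391001  0.04710366] [ 0.46105616 -0.01379193  0.048     ] [ 0.45953952 -0.01249554  0.048     ]
b [ 0.50761342 -0.38195485  0.04801864] [ 0.50809423 -0.381885    0.048     ] [ 0.50712126 -0.38194187  0.048     ]
mid [0.48721045 0.20529699 0.00559631] [0.48885333 0.20597926 0.004     ] [0.4865728  0.20354776 0.004     ]
end [0.4924719  0.26060751 0.00368897] [0.49337499 0.26085061 0.004     ]
[0.52467098 0.2870774  0.026     ] [0.53009043 0.29332618]
[0.50989327 0.1152366  0.026     ] [0.51501774 0.11805516]
[0.44966601 0.11847141 0.026     ] [0.45358824 0.12135454]
[0.46430947 0.29172572 0.026     ] [0.46852401 0.29806729]
[[ 0.927  0.375 -0.001]
 [ 0.375 -0.927  0.001]
 [-0.    -0.002 -1.   ]]
[ 0.32618401 -0.13455788  0.00258044]
[ 0.4207612  -0.48789742  0.00315162]
```

Both triangulations agree: can tops at 47–48 mm and cell floor at about 4 mm. That gives cap_b at (0.508,-0.382) and cap_a at (0.4605,-0.0137). The box is at about (0.4875,0.2045) with yaw -0.086. I'll grip along the box's x axis, pads high on the can so the tips stay above the walls.

Careful with the scale: turns go in shares of pi rad. That gives: -1.1 rad / 3.1416 = -0.3501.

Emit:
nudge_tcp:
  offsets:
    - {"tx":0.3275, "ty":-0.13, "tz":0.13, "turn":-0.3501, "finger_gap":0.085}
    - {"tx":0.3275, "ty":-0.13, "tz":0.13, "turn":-0.3501, "finger_gap":0.085}
    - {"tx":0.3275, "ty":-0.13, "tz":0.13, "turn":-0.3501, "finger_gap":0.085}
    - {"tx":0.3275, "ty":-0.13, "tz":0.13, "turn":-0.3501, "finger_gap":0.085}
    - {"tx":0.3275, "ty":-0.13, "tz":0.13, "turn":-0.3501, "finger_gap":0.085}
    - {"tx":0.3275, "ty":-0.13, "tz":0.13, "turn":-0.3501, "finger_gap":0.085}
    - {"tx":0.3275, "ty":-0.13, "tz":0.13, "turn":-0.3501, "finger_gap":0.085}
    - {"tx":0.3275, "ty":-0.13, "tz":0.13, "turn":-0.3501, "finger_gap":0.085}
    - {"tx":0.3275, "ty":-0.13, "tz":0.13, "turn":-0.3501, "finger_gap":0.085}
    - {"tx":0.3275, "ty":-0.13, "tz":0.13, "turn":-0.3501, "finger_gap":0.085}
  squeeze: 40

```text
time_s: 1.35
eef_pos: [0.5073, -0.3837, 0.1238]
eef_rot: [2.317, 2.12, -0.001]
force: [0.5, -0.9, 0.2]
gripper_width: 0.085
grasp_force: 0.0
```

```bash
cat >> h.py <<'E'
from scipy.spatial.transform import Rotation as Rn
def go(p):
    st=r.read_state();M=Rn.from_rotvec(st['eef_rot']).as_matrix()
    print(st['time_s'],st['eef_pos'].round(4),'tooly',M[:,1].round(3),'shift',(M.T@(np.array(p)-st['eef_pos'])).round(4),'q7',st['q'][6].round(2))
E
python3 -c "
from h import *
go([.508,-.382,.048]); take('wrist','w1')"
```

```text
1.35 [ 0.5073 -0.3837  0.1238] tooly [ 0.996 -0.089  0.   ] shift [0.0018 0.0006 0.0758] q7 0.29
```

View pics/w1.png

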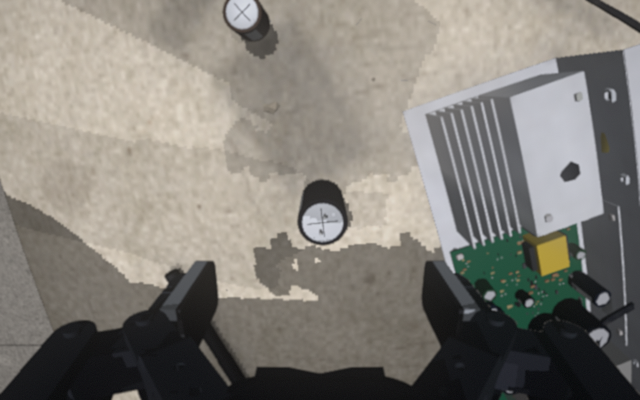

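The wrist view shows cap_b's top centred at (323,222) between the fingers. The green board's left edge is near (450,250), so I'll check finger clearance there.

```bash
python3 -c "
from h import *
w=load('w1'); print(atz(w,(323,222),.048),atd(w,(323,222)))
for u in [(412,118),(436,230),(455,262),(470,240),(440,160)]: print(u,atd(w,u).round(3))"
```

```text
[ 0.507832   -0.38317379  0.048     ] [ 0.50780496 -0.38361162  0.04680844]
(412, 118) [ 0.573 -0.332  0.001]
(436, 230) [ 0.59  -0.415 -0.001]
(455, 262) [ 0.601 -0.437  0.01 ]
(470, 240) [ 0.604 -0.412  0.028]
(440, 160) [ 0.59  -0.361  0.007]
```

The cap is confirmed at (0.508,-0.383), and the board edge is at x≥0.585 in the finger's lane. I'll descend with the fingers partly closed, then grip.

Emit:
nudge_tcp:
  offsets:
    - {"tx":0.001, "ty":0.0006, "tz":0.04, "finger_gap":0.06}
    - {"tx":0.001, "ty":0.0006, "tz":0.074, "finger_gap":0.06}
    - {"tx":0.001, "ty":0.0006, "tz":0.076, "finger_gap":0.06}
    - {"tx":0.001, "ty":0.0006, "tz":0.076, "finger_gap":0.06}
    - {"tx":0.001, "ty":0.0006, "tz":0.076, "finger_gap":0.02}
    - {"tx":0.001, "ty":0.0006, "tz":0.076, "finger_gap":0.02}
    - {"tx":0.001, "ty":0.0006, "tz":0.076, "finger_gap":0.02}
    - {"tx":0.001, "ty":0.0006, "tz":0.076, "finger_gap":0.02}
    - {"tx":0.001, "ty":0.0006, "tz":0.076, "finger_gap":0.02}
    - {"tx":0.001, "ty":0.0006, "tz":0.076, "finger_gap":0.02}
  squeeze: 40

```text
time_s: 2.65
eef_pos: [0.5096, -0.3819, 0.0489]
eef_rot: [2.313, 2.122, 0.001]
force: [-1.6, -0.3, 6.6]
gripper_width: 0.0286
grasp_force: 39.3
```

```bash
python3 -c "
from h import *
go([.488,.2045,.15])"
```

```text
2.65 [ 0.5096 -0.3819  0.0489] tooly [ 0.996 -0.086  0.002] shift [ 0.5822 -0.0718 -0.102 ] q7 0.26
```

Gripped, with width 28.6 mm and force 39 N. Lift and carry to the middle cell.

Emit:
nudge_tcp:
  offsets:
    - {"tz":-0.04, "finger_gap":0.02}
    - {"tz":-0.1, "finger_gap":0.02}
    - {"tx":0.05, "ty":-0.006, "tz":-0.102, "finger_gap":0.02}
    - {"tx":0.1, "ty":-0.012, "tz":-0.102, "finger_gap":0.02}
    - {"tx":0.155, "ty":-0.02, "tz":-0.102, "finger_gap":0.02}
    - {"tx":0.21, "ty":-0.027, "tz":-0.102, "finger_gap":0.02}
    - {"tx":0.265, "ty":-0.034, "tz":-0.102, "finger_gap":0.02}
    - {"tx":0.32, "ty":-0.04, "tz":-0.102, "finger_gap":0.02}
    - {"tx":0.375, "ty":-0.047, "tz":-0.102, "finger_gap":0.02}
    - {"tx":0.43, "ty":-0.054, "tz":-0.102, "finger_gap":0.02}
    - {"tx":0.485, "ty":-0.061, "tz":-0.102, "finger_gap":0.02}
    - {"tx":0.535, "ty":-0.067, "tz":-0.102, "finger_gap":0.02}

```text
time_s: 4.15
eef_pos: [0.4879, 0.1595, 0.1499]
eef_rot: [2.314, 2.124, 0.002]
force: [0.7, -0.3, -1.0]
gripper_width: 0.0281
grasp_force: 39.9
```

Emit:
nudge_tcp:
  offsets:
    - {"tx":0.04, "ty":-0.004, "finger_gap":0.02}
    - {"tx":0.046, "ty":-0.004, "finger_gap":0.02}
    - {"tx":0.046, "ty":-0.004, "finger_gap":0.02}
    - {"tx":0.046, "ty":-0.004, "finger_gap":0.02}

```text
time_s: 4.65
eef_pos: [0.4882, 0.2018, 0.1492]
eef_rot: [2.317, 2.121, -0.001]
force: [0.7, -0.1, -0.8]
gripper_width: 0.0286
grasp_force: 39.9
```

```bash
python3 -c "
from h import *
go([.4875,.2045,.054]); take('wrist','w2')"
```

```text
4.65 [0.4882 0.2018 0.1492] tooly [ 0.996 -0.088 -0.   ] shift [ 0.0027 -0.001   0.0952] q7 -0.83
```

View pics/w2.png

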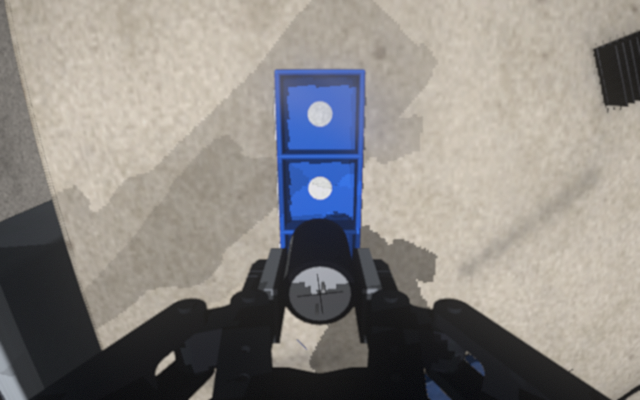

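The cap is upright between the pads with its top at (320,293). The discs of the empty cells are at (320,114) for the end cell and (320,188) for the middle one.

```bash
python3 -c "
from h import *
w=load('w2');t=load('t0'); print(atz(w,(320,188),.004),atz(w,(320,114),.004))
print(tri((w,(320,188)),(t,(233.2,203.2))),tri((w,(320,114)),(t,(213.4,201.6))))
print('can',atd(w,(320,293)),atz(w,(320,293),.149))
for u in [(277,71),(364,70),(320,155)]: print(atz(w,u,.026))"
```

```text
[0.48730022 0.20469651 0.004     ] [0.49219091 0.26015855 0.004     ]
[0.48777992 0.20549359 0.00777043] [0.49244604 0.26019284 0.00779241]
can [0.48679909 0.19994886 0.14684085] [0.4869136  0.20126244 0.149     ]
[0.46688691 0.29123981 0.026     ]
[0.52320164 0.28688544 0.026     ]
[0.48985474 0.23381742 0.026     ]
```

The discs are confirmed at (0.4873,0.2047) and (0.4922,0.2602). The can needs about +4 mm along tool x. I'll lower to just above the floor, then go gently.

Emit:
nudge_tcp:
  offsets:
    - {"tx":0.004, "tz":0.02, "finger_gap":0.02}
    - {"tx":0.004, "tz":0.05, "finger_gap":0.02}
    - {"tx":0.004, "tz":0.075, "finger_gap":0.02}
    - {"tx":0.004, "tz":0.085, "finger_gap":0.02}
    - {"tx":0.004, "tz":0.09, "finger_gap":0.02}
    - {"tx":0.004, "tz":0.092, "finger_gap":0.02}
    - {"tx":0.004, "tz":0.092, "finger_gap":0.02}

```text
time_s: 5.58
eef_pos: [0.4888, 0.2078, 0.0579]
eef_rot: [2.315, 2.123, 0.002]
force: [-0.5, -0.5, 0.6]
gripper_width: 0.0282
grasp_force: 39.9
```

Emit:
nudge_tcp:
  offsets:
    - {"tz":0.001, "finger_gap":0.02}
    - {"tz":0.002, "finger_gap":0.02}
    - {"tz":0.002, "finger_gap":0.02}

```text
time_s: 5.95
eef_pos: [0.4883, 0.2077, 0.0553]
eef_rot: [2.315, 2.124, -0.0]
force: [-0.5, 0.7, -1.3]
gripper_width: 0.0289
grasp_force: 39.9
```

Emit:
nudge_tcp:
  offsets:
    - {"tz":0.001, "finger_gap":0.02}
    - {"tz":0.0015, "finger_gap":0.02}
    - {"tz":0.0015, "finger_gap":0.02}

```text
time_s: 6.32
eef_pos: [0.4883, 0.2076, 0.0537]
eef_rot: [-2.315, -2.124, 0.0]
force: [-0.4, 0.5, -0.5]
gripper_width: 0.0283
grasp_force: 39.9
```

Emit:
nudge_tcp:
  offsets:
    - {"tz":0.0005, "finger_gap":0.02}
    - {"tz":0.001, "finger_gap":0.02}
    - {"tz":0.001, "finger_gap":0.02}

```text
time_s: 6.7
eef_pos: [0.4884, 0.2077, 0.053]
eef_rot: [2.315, 2.124, 0.0]
force: [-0.4, 0.5, 1.8]
gripper_width: 0.0283
grasp_force: 40.2
```

Light contact. Open and rise.

Emit:
nudge_tcp:
  offsets:
    - {"finger_gap":0.04}
    - {"finger_gap":0.06}
    - {"finger_gap":0.06}
    - {"finger_gap":0.06}
    - {"tz":-0.04, "finger_gap":0.06}
    - {"tz":-0.1, "finger_gap":0.06}
    - {"tz":-0.1, "finger_gap":0.06}
    - {"tz":-0.1, "finger_gap":0.06}

```text
time_s: 7.7
eef_pos: [0.4882, 0.2073, 0.1528]
eef_rot: [2.315, 2.123, -0.0]
force: [-0.3, -0.2, -0.6]
gripper_width: 0.0599
grasp_force: 0.0
```

```bash
python3 -c "
from h import *
take('wrist','w3');go([.4605,-.0137,.15])"
```

```text
7.75 [0.4877 0.2071 0.152 ] tooly [ 0.996 -0.086 -0.001] shift [-0.2223 -0.0081  0.0022] q7 -0.83
```

View pics/w3.png

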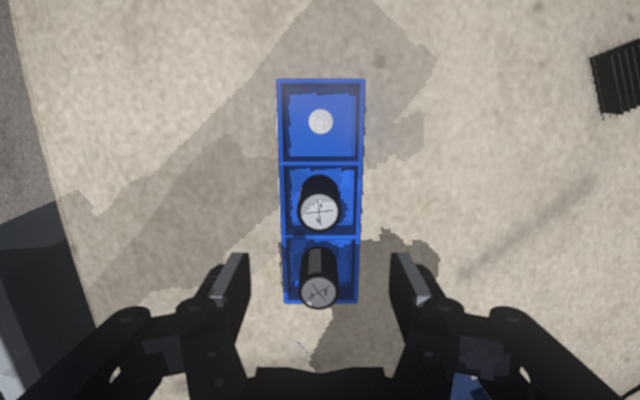

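cap_b stands in the middle cell with its top at (319,211), cap_in is at (319,293) and the end cell is free. On to cap_a.

Emit:
nudge_tcp:
  offsets:
    - {"tx":-0.05, "ty":-0.002, "finger_gap":0.06}
    - {"tx":-0.1, "ty":-0.004, "finger_gap":0.06}
    - {"tx":-0.155, "ty":-0.006, "finger_gap":0.06}
    - {"tx":-0.205, "ty":-0.008, "finger_gap":0.06}
    - {"tx":-0.222, "ty":-0.008, "tz":0.02, "finger_gap":0.06}
    - {"tx":-0.222, "ty":-0.008, "tz":0.03, "finger_gap":0.06}
    - {"tx":-0.222, "ty":-0.008, "tz":0.03, "finger_gap":0.06}

```text
time_s: 8.62
eef_pos: [0.4605, -0.0116, 0.1216]
eef_rot: [-2.311, -2.124, 0.002]
force: [-0.9, -0.1, 0.3]
gripper_width: 0.0603
grasp_force: 0.0
```

```bash
python3 -c "
from h import *
go([.4605,-.0137,.048]);w=take('wrist','w4')
o=w['view']@np.array([.4605,-.0137,.048,1]);print(cv2.projectPoints(o[None,:3],np.zeros(3),np.zeros(3),w['intrinsics'],np.array(w['D'],float))[0])
print(-(w['view'][:3,:3].T@w['view'][:3,3]))"
```

```text
8.625 [ 0.4605 -0.0116  0.1216] tooly [ 0.996 -0.084 -0.003] shift [-0.0021  0.0004  0.0736] q7 -0.4
[[[322.78924118 227.76406442]]]
[0.46555759 0.06049115 0.24130109]
```

View pics/w4.png

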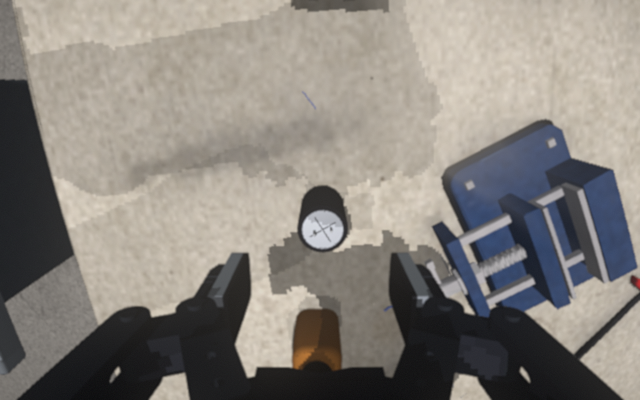

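cap_a's top is at (322,229), where predicted (323,228). The vice's handle end is near (388,307) to (420,290), so I'll check it before descending.

```bash
python3 -c "
from h import *
w=load('w4')
print(atz(w,(322,229),.048))
for u in [(388,307),(433,286),(450,278),(445,240),(470,300)]: print(u,atd(w,u).round(3))"
```

```text
[ 0.45997997 -0.01442784  0.048     ]
(388, 307) [ 0.505 -0.102  0.001]
(433, 286) [ 0.501 -0.009  0.128]
(450, 278) [ 0.543 -0.065  0.029]
(445, 240) [ 0.536 -0.033  0.036]
(470, 300) [ 0.557 -0.082  0.03 ]
```

The vice starts at x≥0.536 and the finger backs reach about 0.505, so it's clear. Descend and grip.

Emit:
nudge_tcp:
  offsets:
    - {"tx":-0.0025, "tz":0.04, "finger_gap":0.06}
    - {"tx":-0.0025, "tz":0.068, "finger_gap":0.06}
    - {"tx":-0.0025, "tz":0.0725, "finger_gap":0.06}
    - {"tx":-0.0025, "tz":0.0725, "finger_gap":0.06}
    - {"tx":-0.0025, "tz":0.0725, "finger_gap":0.02}
    - {"tx":-0.0025, "tz":0.0725, "finger_gap":0.02}
    - {"tx":-0.0025, "tz":0.0725, "finger_gap":0.02}
    - {"tx":-0.0025, "tz":0.0725, "finger_gap":0.02}
    - {"tx":-0.0025, "tz":0.0725, "finger_gap":0.02}
    - {"tx":-0.0025, "tz":0.0725, "finger_gap":0.02}
  squeeze: 40

```text
time_s: 9.93
eef_pos: [0.4619, -0.0152, 0.0515]
eef_rot: [2.314, 2.123, 0.002]
force: [-0.7, 0.6, 5.8]
gripper_width: 0.0283
grasp_force: 39.0
```

```bash
python3 -c "
from h import *
go([.4922,.2602,.15])"
```

```text
9.925 [ 0.4619 -0.0152  0.0515] tooly [ 0.996 -0.086  0.002] shift [ 0.277   0.0067 -0.0985] q7 -0.49
```

Emit:
nudge_tcp:
  offsets:
    - {"tz":-0.04, "finger_gap":0.02}
    - {"tz":-0.09, "finger_gap":0.02}
    - {"tx":0.05, "ty":0.001, "tz":-0.1, "finger_gap":0.02}
    - {"tx":0.1, "ty":0.002, "tz":-0.1, "finger_gap":0.02}
    - {"tx":0.155, "ty":0.004, "tz":-0.1, "finger_gap":0.02}
    - {"tx":0.21, "ty":0.005, "tz":-0.1, "finger_gap":0.02}
    - {"tx":0.255, "ty":0.006, "tz":-0.1, "finger_gap":0.02}
    - {"tx":0.277, "ty":0.0067, "tz":-0.1, "finger_gap":0.02}
    - {"tx":0.277, "ty":0.0067, "tz":-0.1, "finger_gap":0.02}
    - {"tx":0.277, "ty":0.0067, "tz":-0.1, "finger_gap":0.02}
    - {"tx":0.277, "ty":0.0067, "tz":-0.1, "finger_gap":0.02}

```text
time_s: 11.3
eef_pos: [0.4919, 0.2579, 0.1502]
eef_rot: [2.317, 2.12, -0.002]
force: [0.4, -0.5, -0.1]
gripper_width: 0.0279
grasp_force: 40.0
```

```bash
python3 -c "
from h import *
w=take('wrist','w5');go([.4922,.2602,.055])
d=w['depth'][285:300,305:335];print(d.min(),np.median(d))
print(atd(w,(320,293)))"
```

```text
11.35 [0.4918 0.2582 0.1502] tooly [ 0.996 -0.088  0.   ] shift [0.0021 0.0002 0.0952] q7 -0.93
0.0 0.14067987
[0.49028504 0.25441406 0.14521268]
```

View pics/w5.png

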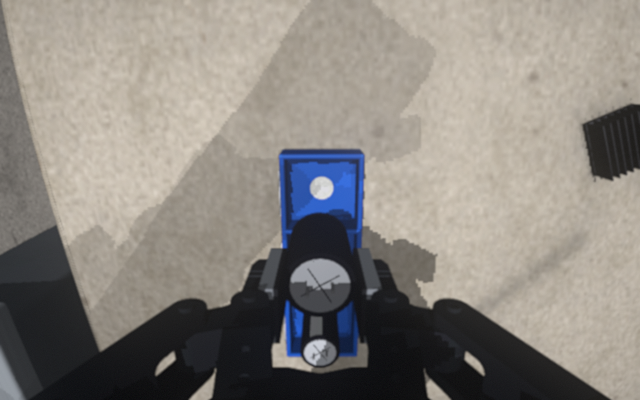

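cap_a is held with its top at (320,286), and the end-cell disc is at (321,188). The top sits slightly differently from last time, so I'll check its tilt from the depth.

```bash
python3 -c "
from h import *
for f,c in (('w2',(320,293)),('w5',(320,286))):
    w=load(f); P=np.array([atd(w,(u,v)) for u in range(c[0]-22,c[0]+23,4) for v in range(c[1]-20,c[1]+21,4)])
    P=P[(P[:,2]>.12)&(P[:,2]<.16)]; m=np.median(P[:,2]);P=P[abs(P[:,2]-m)<.005]
    A=np.c_[P[:,:2]-P[:,:2].mean(0),np.ones(len(P))]; print(f,len(P),np.linalg.lstsq(A,P[:,2],rcond=None)[0],P.mean(0),atd(w,c))
w=load('w5');print(atz(w,(321,188),.004))"
```

```text
w2 130 [-0.0128812   0.00258799  0.14699957] [0.48680818 0.20001614 0.14699957] [0.48679909 0.19994886 0.14684085]
w5 130 [-0.00853838  0.00146218  0.14537798] [0.49057187 0.25763327 0.14537798] [0.49057965 0.25774693 0.14549951]
[0.49167469 0.26039983 0.004     ]
```

The can is upright, and its underside is about 2 mm lower relative to the TCP than last time, so I expect floor contact near TCP z 0.0555.

Emit:
nudge_tcp:
  offsets:
    - {"tx":0.003, "ty":0.001, "tz":0.02, "finger_gap":0.02}
    - {"tx":0.003, "ty":0.001, "tz":0.05, "finger_gap":0.02}
    - {"tx":0.003, "ty":0.001, "tz":0.073, "finger_gap":0.02}
    - {"tx":0.003, "ty":0.001, "tz":0.083, "finger_gap":0.02}
    - {"tx":0.003, "ty":0.001, "tz":0.088, "finger_gap":0.02}
    - {"tx":0.003, "ty":0.001, "tz":0.09, "finger_gap":0.02}
    - {"tx":0.003, "ty":0.001, "tz":0.09, "finger_gap":0.02}

```text
time_s: 12.22
eef_pos: [0.4932, 0.2631, 0.0608]
eef_rot: [2.315, 2.124, 0.001]
force: [0.3, 1.1, -0.5]
gripper_width: 0.0287
grasp_force: 40.0
```

Emit:
nudge_tcp:
  offsets:
    - {"tz":0.001, "finger_gap":0.02}
    - {"tz":0.002, "finger_gap":0.02}
    - {"tz":0.002, "finger_gap":0.02}

```text
time_s: 12.6
eef_pos: [0.4928, 0.2629, 0.0584]
eef_rot: [2.315, 2.124, 0.0]
force: [-0.2, 0.5, 0.2]
gripper_width: 0.0285
grasp_force: 40.0
```

Emit:
nudge_tcp:
  offsets:
    - {"tz":0.001, "finger_gap":0.02}
    - {"tz":0.001, "finger_gap":0.02}

```text
time_s: 12.85
eef_pos: [0.4928, 0.2629, 0.0572]
eef_rot: [2.315, 2.124, -0.0]
force: [0.4, 0.1, -0.9]
gripper_width: 0.0282
grasp_force: 40.0
```

Emit:
nudge_tcp:
  offsets:
    - {"tz":0.0005, "finger_gap":0.02}
    - {"tz":0.001, "finger_gap":0.02}
    - {"tz":0.001, "finger_gap":0.02}

```text
time_s: 13.22
eef_pos: [0.4928, 0.263, 0.0562]
eef_rot: [-2.315, -2.124, 0.0]
force: [0.4, 0.1, -0.0]
gripper_width: 0.0288
grasp_force: 40.0
```

Emit:
nudge_tcp:
  offsets:
    - {"tz":0.0005, "finger_gap":0.02}
    - {"tz":0.0008, "finger_gap":0.02}
    - {"tz":0.0008, "finger_gap":0.02}

```text
time_s: 13.6
eef_pos: [0.4928, 0.263, 0.0556]
eef_rot: [2.315, 2.124, 0.0]
force: [0.6, -0.2, 1.1]
gripper_width: 0.0282
grasp_force: 40.2
```

Contact is about to begin or just begun. Open, rise and check.

Emit:
nudge_tcp:
  offsets:
    - {"finger_gap":0.04}
    - {"finger_gap":0.06}
    - {"finger_gap":0.06}
    - {"finger_gap":0.06}
    - {"tz":-0.04, "finger_gap":0.06}
    - {"tz":-0.1, "finger_gap":0.06}
    - {"tx":-0.05, "tz":-0.13, "finger_gap":0.06}
    - {"tx":-0.09, "tz":-0.13, "finger_gap":0.06}
    - {"tx":-0.09, "tz":-0.13, "finger_gap":0.06}
    - {"tx":-0.09, "tz":-0.13, "finger_gap":0.06}

```text
time_s: 14.85
eef_pos: [0.4851, 0.1739, 0.1856]
eef_rot: [-2.315, -2.124, -0.001]
force: [-0.4, 0.4, 0.2]
gripper_width: 0.0603
grasp_force: 0.0
```

```bash
python3 -c "
from h import *
take('wrist','w6')"
```

```text
(no output)
```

View pics/w6.png

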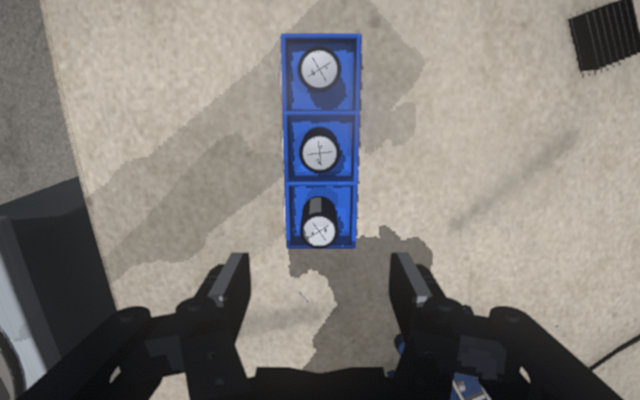

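All three stand in their cells, with tops at (319,69), (319,153) and (319,231). Next is a numeric check in the box frame.

```bash
python3 -c "
from h import *
w=load('w6');c=np.array([.4873,.2047]);a=-.087;B=np.array([[np.cos(a),-np.sin(a)],[np.sin(a),np.cos(a)]])
for u in [(319,69),(319,153),(319,231)]:
    p=atz(w,u,.052);print(((p[:2]-c)@B).round(4),atd(w,u).round(4))
print(r.read_state()['joint_vel'].round(3)); print(job.sign_off())"
```

```text
[-0.0015  0.0584] [0.4909 0.2631 0.0507]
[-0.0015  0.0011] [0.4859 0.2055 0.0499]
[-0.0014 -0.0587] [0.4807 0.1457 0.0504]
[-0.012  0.007 -0.004 -0.004  0.001  0.001  0.004]
the job is handed in; nothing more can be done
None
```

Both loose capacitors stand upright in the two empty cells, each about 3 mm or less from its cell centre; cap_in is still in its own cell, and I handed the job in after about 15 s (the verdict was not shown).

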